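Show the unripe punnet to the inspection camera

TASK

One of the four snack punnets on the white board has red, unripe berries among its blue ones. Pick it up and hold it in the air in front of the inspection camera, lid up and underside squarely facing the lens, centred in the picture, underside 18 cm from the lens glass, and its long side running level across the picture. Finish while holding it still there; do not touch the camera, and leave the other three punnets standing where they are.

Things in the scene. Friction and masses are not known exactly. Their poses are not given: they have to be found in the camera images.
- punnet_red: clear closed snack punnet, 100 (its x) x 60 (its y) x 45 mm (its z, up), about 90 g, rigid, with red berries mixed among dark blue ones; stands lid up on the white board. Origin: centre of its underside. Can be pinched across its 60 mm sides anywhere along its height; a small flat lid tab (8 mm, look only) sticks out at its +x end.
- camera_lens (a point): centre of the lens glass of the inspection camera: dark blue round glass (28 mm) ringed by white lamps on a black 50 x 50 x 60 mm head, about 0.13 m above the table. z: viewing direction, out of the glass, sloping up (48 to 66 degrees above level) and roughly towards the robot; y: level, across the picture; x: up in the picture. The slope stays as it starts.
- camera: the whole inspection camera with its stand, fixed to the table; origin: centre of the underside of the stand; x points away from the viewing side, z up. A dark base 130 (x) x 110 x 14 mm, a post, and a grey fork 88 mm wide and 110 mm high holding the head.
- board: white packing board, 320 (x) x 340 (y) x 8 mm, fixed to the table; origin: centre of its underside. The four punnets stand on it about 150 mm (x) by 170 mm (y) apart, in any order, turned up to 0.2 rad against it.
- punnet_a: clear closed snack punnet, 100 (its x) x 60 (its y) x 45 mm (its z, up), about 90 g, rigid, with dark blue berries only; stands lid up on the white board. Origin: centre of its underside. Can be pinched across its 60 mm sides anywhere along its height; a small flat lid tab (8 mm, look only) sticks out at its +x end.
- punnet_b: clear closed snack punnet, 100 (its x) x 60 (its y) x 45 mm (its z, up), about 90 g, rigid, with dark blue berries only; stands lid up on the white board. Origin: centre of its underside. Can be pinched across its 60 mm sides anywhere along its height; a small flat lid tab (8 mm, look only) sticks out at its +x end.
- punnet_c: clear closed snack punnet, 100 (its x) x 60 (its y) x 45 mm (its z, up), about 90 g, rigid, with dark blue berries only; stands lid up on the white board. Origin: centre of its underside. Can be pinched across its 60 mm sides anywhere along its height; a small flat lid tab (8 mm, look only) sticks out at its +x end.

How it is judged:
At the end, for the whole second after the job is handed in: The red-berry punnet is held still by the fingers alone, lid up, above 15 cm; underside centre within 20 mm of the lens axis (x and y) and 150 to 210 mm from the glass, facing it within 0.2 rad, long side level across within 0.2 rad; other punnets upright, within 20 mm of their start (x of punnet_red in the frame of camera_lens between -0.02 and 0.02 m and y of punnet_red in the frame of camera_lens between -0.02 and 0.02 m and z of punnet_red in the frame of camera_lens between 0.15 and 0.21 m and angle between the z axis of punnet_red and the z axis of camera_lens, either way round below 0.2 rad and angle between the x axis of punnet_red and the y axis of camera_lens, either way round below 0.2 rad and angle between punnet_red's own z axis and vertical below 1.1 rad and height (world z) of punnet_red above 0.15 m and contact force between punnet_red and the fingers above 1 N and contact force between punnet_red and camera below 0.1 N and linear speed of punnet_red below 0.02 m/s and distance of each of punnet_a, punnet_b, punnet_c from where it was at the start of the episode below 0.02 m and angle between each of punnet_a, punnet_b, punnet_c's own z axis and vertical below 0.1 rad); the arm keeps its last pose, push and grip.
It fails at once if the camera or its stand is touched (contact force between anything else and camera above 1 N).
It fails at once if one of the other punnets is shifted by more than 20 mm or tipped (distance of any of punnet_a, punnet_b, punnet_c from where it was at the start of the episode above 0.02 m or angle between any of punnet_a, punnet_b, punnet_c's own z axis and vertical above 0.35 rad).
It also fails if it takes over 32 s, if anything falls off the work surface, if the arm or the gripper's body presses on something with over 40 N, if the wrist force passes 120 N, or if a joint passes its speed limit or range.

ROBOT

A 7-joint arm with a two-finger parallel gripper is mounted at the origin on the work surface. World frame = base frame: x ahead of the robot, y to its left, z up, the work surface at z = 0. Lengths are in m, angles in rad, forces in N, time in s.
With the tool pointing down it reaches from about 0.375 to 0.925 m from the base axis. Payload 3.1 kg.
Tool frame: the origin (TCP) lies at the very end of the fingers, on their centre line; the grasp point (between the pads) lies 19 mm behind it; z points along the fingers, y is the line along which they close (so a half turn about z gives the same grasp; the last joint's range is limited). The gripper opens to 85 mm and grips with 20 to 120 N. Pads are 22 mm wide; open, the fingers measure 114 mm over their backs; the gripper's body (76 mm by 85 mm) begins 54 mm behind the grasp point. The pads swing forward as they close: fully open they stand 13 mm farther back than shut.
Start: joints at [1.057, 0.383, 0.044, 1.598, -0.018, 1.161, -0.05], TCP at [0.263, -0.595, 0.231] pointing down, gripper open.
Joint ranges: [-2.61, 2.61], [-0.41, 2.15], [-1.48, 1.57], [0, 2.5], [-1.57, 4.71], [0.05, 1.97], [-2.85, 2.85]. Speed limits (rad/s): [2.79, 2.79, 3.14, 3.14, 3.14, 3.14, 3.14].

INTERFACE

Orientations are given as a unit quaternion [x, y, z, w].
In Python, from bench import ctrl gives the robot as it stands. Calls block until the motion is done:
- ctrl.move_ptp(position, orientation): joint-space move of the TCP to a pose.
- ctrl.movel(position, orientation=None, speed=0.15): straight line of the TCP; orientation=None keeps the orientation; speed is the mean speed in m/s.
- ctrl.move_j(angles): joint-space move.
- ctrl.move_gripper(opening, effort=None): finger opening in m; effort is the grip in N (None keeps the last); returns when the fingers have stopped.
- ctrl.pause(seconds).
- ctrl.inverse_kinematics(position, orientation): joint angles nearest the present ones, or None.
- ctrl.get_state(): the state.
- ctrl.read_camera(name): name is "scene" or "top"; returns the picture (400x640x3 uint8, red, green, blue); there is no depth.
- ctrl.camera_params(name): a dict with "K" (3x3 intrinsics, pixels), "camera_from_world" (4x4, takes a point from world to camera coordinates). Camera axes: x right, y down, z forward; pixel columns grow to the right and rows downward; lengths in m; the calibration is good to about 2 mm. A picture is of the moment at which its call begins. camera_params takes no time and is no camera call.
A pose or a line that the arm cannot do raises ctrl.MotionError and nothing moves.
- ctrl.sign_off(): hands the job in; it is judged then, once.
The state is a dict: "time_s": time; "qpos": joint angles; "joint_vel": joint speeds; "effort": joint torques, N m; "eef_pos": TCP position; "tcp_rot": TCP orientation; "ft_force": force on the tool from outside, world axes, zero at the start; "ft_torque": the same for the moment, N m; "finger_gap": finger opening in m; "grasp_force": force on a finger pad.
Only numpy, scipy, OpenCV 4.12 (cv2) and the standard library are available. Lean on these libraries where they do the work, as an engineer would, in place of code of your own. Each camera call takes 0.05 s, during which the arm holds its last target. There are 200 camera calls.

## Working session

There is one attempt and no reset: what is moved stays moved. The work goes in short steps, each a Python script; the robot and the scene stay as the last script left them, time stands still between calls to the robot, and variables do not carry over. Pictures are saved under pics/ and viewed, at most 10 in all, crops included, and the job is handed in when it is done.

```bash
mkdir -p pics; ls
python3 - <<'E'
from bench import ctrl
import cv2,numpy as np
for n in("scene","top"):
    im=ctrl.read_camera(n); cv2.imwrite(f"pics/{n}0.png",im[:,:,::-1])
    p=ctrl.camera_params(n); print(n,np.round(p["K"],1).tolist(),np.round(p["camera_from_world"],4).tolist())
E
```

```text
bench.py
pics
scene [[465.3, 0.0, 311.2], [0.0, 465.3, 199.9], [0.0, 0.0, 1.0]] [[0.4881, 0.8727, -0.0123, -0.2855], [0.5045, -0.2936, -0.8119, -0.2225], [-0.7121, 0.3901, -0.5836, 1.4358], [0.0, 0.0, 0.0, 1.0]]
top [[515.8, 0.0, 318.3], [0.0, 515.8, 201.5], [0.0, 0.0, 1.0]] [[-0.0091, -0.9999, 0.0084, -0.0028], [-0.9912, 0.008, -0.1324, 0.5892], [0.1324, -0.0095, -0.9912, 1.125], [0.0, 0.0, 0.0, 1.0]]
```

View pics/scene0.png

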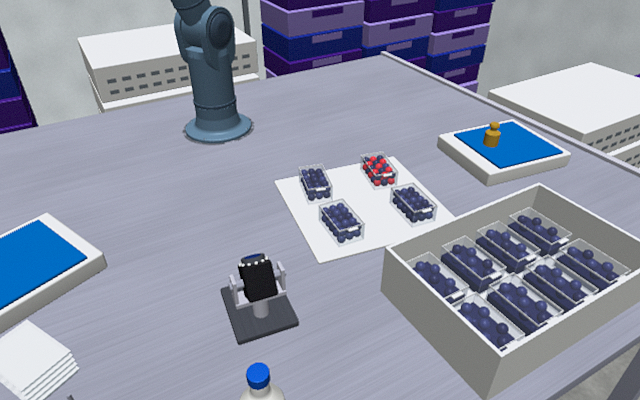

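View pics/top0.png

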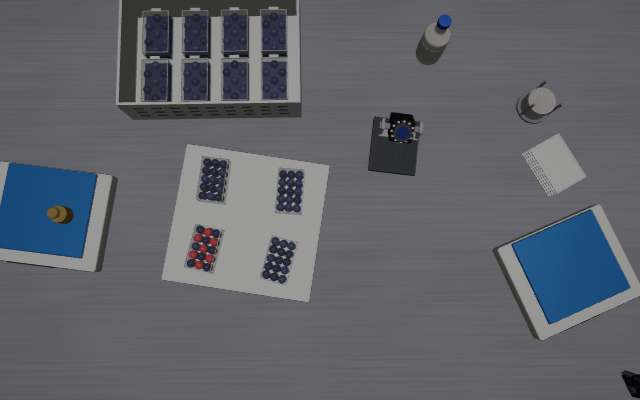

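The red punnet is at about (205,249) in the top view and (379,170) in the scene view. The camera base is at (395,146) and the lens at (403,132) in the top view. I'll enlarge both.

Run:
```python
import cv2,numpy as np
t=cv2.imread("pics/top0.png");s=cv2.imread("pics/scene0.png")
a=cv2.resize(t[215:285,170:240],None,fx=5.5,fy=5.5,interpolation=2)
b=cv2.resize(t[105:180,362:430],None,fx=5.5,fy=5.5,interpolation=2)
b=np.clip(b.astype(int)*1.6,0,255).astype(np.uint8)
cv2.imwrite("pics/c1.png",np.hstack([cv2.resize(a,(385,412)),b[:412]]))
cv2.imwrite("pics/c2.png",cv2.resize(np.clip(s[240:345,215:305]*1.5,0,255).astype(np.uint8),None,fx=5.5,fy=5.5,interpolation=2))
```

```text
(no output)
```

View pics/c1.png

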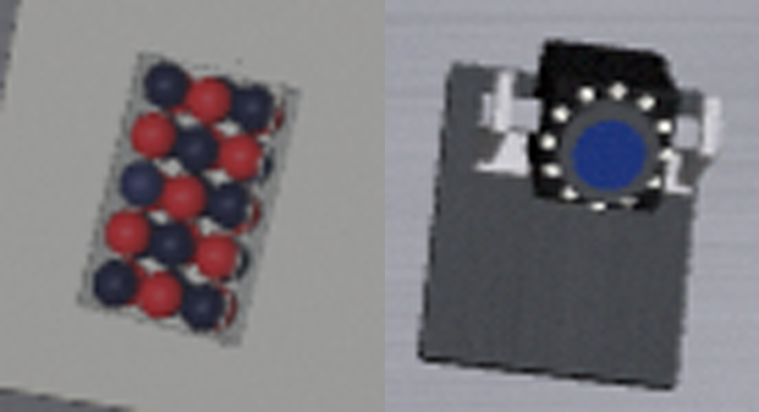

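View pics/c2.png

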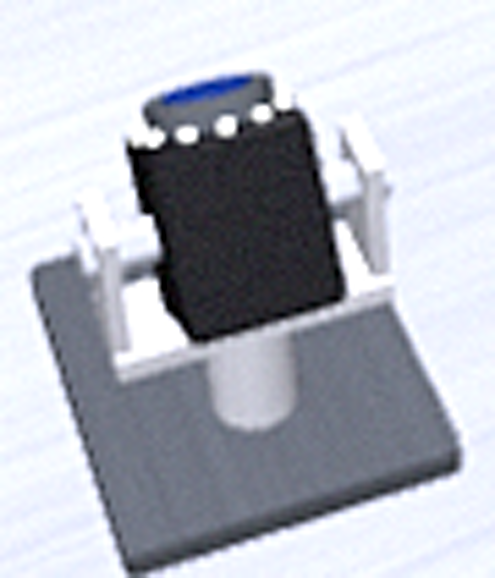

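The crops show the punnet outline and the camera head's corners clearly. I'll fit box models to these points.

```bash
cat > fit.py <<'E'
from bench import ctrl
import cv2,numpy as np
from scipy.optimize import least_squares
P={n:ctrl.camera_params(n) for n in("scene","top")}
def proj(n,X):
    X=np.atleast_2d(X);c=P[n]; T=c["camera_from_world"]; q=(X@np.array(T)[:3,:3].T+np.array(T)[:3,3])@np.array(c["K"]).T
    return q[:,:2]/q[:,2:]
T=lambda u,v:np.array([(u-385)/5.5+362,v/5.5+105])-.4
S=lambda u,v:np.array([u/5.5+215,v/5.5+240])-.4
A=lambda u,v:np.array([u/5.5+170,v/5.886+215])-.4
def head(p):
    l=p[:3];yaw,s,g,L=p[3:7]
    f=np.array([np.cos(yaw),np.sin(yaw),0]) # stand x, away from view side
    z=-f*np.cos(s)+np.array([0,0,np.sin(s)]); x=f*np.sin(s)+np.array([0,0,np.cos(s)]); y=np.cross(z,x)
    return l,x,y,z,g,L
E
cat > run1.py <<'E'
from fit import *
def res(p):
    l,x,y,z,g,L=head(p); r=[]
    fr=l-z*g+x*.025; bk=fr-z*L
    # y sign: -y_world side is top-right / scene-left
    s=1 if y[1]<0 else -1; R=y*s*.025
    for n,pix,X in [("top",T(610,155),l),("scene",S(210,90),l),
      ("top",T(668,57),bk+R),("top",T(545,40),bk-R),("scene",S(192,342),bk+R),("scene",S(343,290),bk-R),
      ("scene",S(130,142),fr+R),("scene",S(300,110),fr-R)]: r+=list(proj(n,X)[0]-pix)
    yaw=p[3];f=np.array([np.cos(yaw),np.sin(yaw),0]);h=np.array([-f[1],f[0],0]);b=np.array([p[7],p[8],.014])
    for n,pix,X in [("top",T(420,358),b-f*.065+h*.055),("top",T(675,388),b-f*.065-h*.055),("top",T(450,65),b+f*.065+h*.055),
      ("scene",S(132,560),b+f*.065-h*.055),("scene",S(35,268),b-f*.065-h*.055),("scene",S(457,450),b+f*.065+h*.055)]: r+=list(proj(n,X)[0]-pix)
    r+=[(p[5]-.006)/.01,(p[6]-.06)/.005]
    return np.array(r)
o=least_squares(res,[.6,-.17,.13,0,1,.005,.06,.6,-.15],loss='soft_l1',x_scale=[.1,.1,.1,1,1,.01,.01,.1,.1])
print("cam",np.round(o.x,4).tolist(),"slope",np.degrees(o.x[4]));print(np.round(res(o.x),1))
l,x,y,z,g,L=head(o.x);print("y",y,"z",z)
# punnet: lid left corners, base right corners free of mix-up -> fit x,y,yaw
def corners(q):
    c=np.array([[a*.05,b*.03,h] for h in(0,.045) for a in(-1,1) for b in(-1,1)]);k,s=np.cos(q[2]),np.sin(q[2])
    return c@np.array([[k,s,0],[-s,k,0],[0,0,1]])+[q[0],q[1],.008]
def hullfit(q):
    c=corners(q);r=[]
    # index: h*4+a*2+b ; image up=+x(a=1), left=+y(b=1)
    t=proj("top",c)
    for i,pix in [(7,A(138,57)),(5,None),(5,None),(4+1,A(78,303)),(2,A(298,90)),(0,A(238,345))]:
        if pix is not None:r+=list(t[i]-pix)
    return np.array(r)
q=least_squares(hullfit,[.4,.2,0]);print("pun",np.round(q.x,4),np.round(hullfit(q.x),1))
np.save("res.npy",np.r_[o.x,q.x])
import cv2
out=[]
for n,ce in (("top",(205,249)),("scene",(379,170))):
    im=cv2.imread(f"pics/{n}0.png");k=6;w=32
    im=cv2.resize(im[ce[1]-w:ce[1]+w,ce[0]-w:ce[0]+w],None,fx=k,fy=k,interpolation=2)
    pts=((proj(n,corners(q.x))+.5-np.array(ce)+w)*k).astype(int)
    for i,j in [(0,1),(1,3),(3,2),(2,0),(4,5),(5,7),(7,6),(6,4)]: cv2.line(im,tuple(map(int,pts[i])),tuple(map(int,pts[j])),(0,255,0) if i>3 else (255,255,0),1)
    out.append(im)
cv2.imwrite("pics/c3.png",np.hstack(out))
E
python3 run1.py
```

```text
cam [0.7226, -0.1884, 0.1278, -0.1285, 1.0039, 0.0058, 0.0595, 0.7249, -0.1869] slope 57.519348230107305
[ 0.6  0.3 -1.   0.3  0.5 -0.1  0.4  0.4 -0.9 -0.2  1.2  0.4  2.1  0.5
  1.1 -1.9 -0.2 -0.5  0.5 -0.3  0.2 -0.9 -0.7 -0.5 -0.6 -0.7  2.2 -0.6
 -0.  -0.1]
y [ 1.28137508e-01  9.91756411e-01 -6.93889390e-18] z [-0.53258784  0.06881173  0.84357284]
pun [ 0.4866  0.2492 -0.2308] [-0.3 -1.5 -0.8  1.1  0.5  0.4  0.7 -0. ]
```

View pics/c3.png

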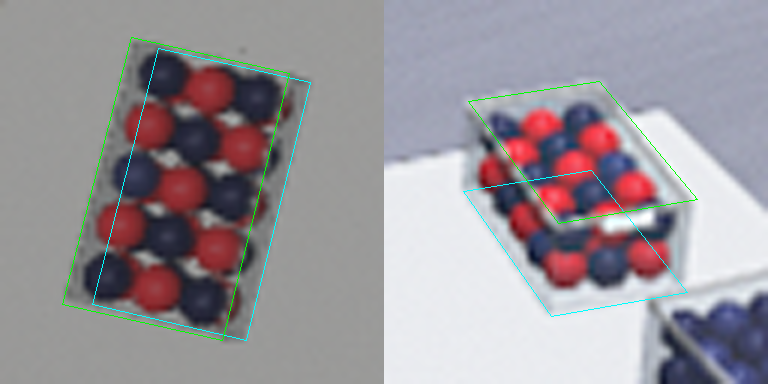

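```bash
cat > plan.py <<'E'
from fit import *
from scipy.spatial.transform import Rotation as R
r=np.load("res.npy");l,lx,ly,lz,_,_=head(r)
px,py,yaw=r[9]-.001,r[10]-.0025,r[11]
def ori(y,z): return R.from_matrix(np.c_[np.cross(y,z),y,z]).as_quat()
dn=np.array([0,0,-1.]);pyv=np.array([-np.sin(yaw),np.cos(yaw),0])
H=.014  # TCP above underside
G=np.array([px,py,.008+H])
tgt=l+.18*lz
E
python3 - <<'E'
from plan import *
print(G,tgt)
for s in(1,-1):
    print(s,"grasp",ctrl.inverse_kinematics(G+[0,0,.15],ori(s*pyv,dn)),ctrl.inverse_kinematics(G,ori(s*pyv,dn)))
    print(s,"tgt",ctrl.inverse_kinematics(tgt+lz*H,ori(s*lx,-lz)),ctrl.inverse_kinematics(tgt+lz*(H+.08),ori(s*lx,-lz)))
print(ctrl.get_state()["time_s"])
E
```

```text
[0.4855851 0.2466532 0.022    ] [ 0.62670174 -0.17596697  0.27966461]
1 grasp [ 0.32401297  0.45075887 -1.04887925  1.87053589  0.44305675  1.07778066
  0.44080907] [ 0.23071667  0.7033953  -0.95427824  1.95084006  0.74734833  0.88896772
  0.22003552]
1 tgt [ 0.68388158  0.05904092 -0.4527012   1.98027867 -0.06487528  0.54528484
  0.15659747] [ 0.67965055 -0.09603365 -0.39574978  1.97752336 -0.1802037   0.69747385
  0.25172652]
-1 grasp [ 0.24031336  0.40001067 -0.93214542  1.87345698  0.3683929   1.05166906
 -2.64289856] [ 0.00548204  0.57000942 -0.65718716  1.96005717  0.49086055  0.7744842
 -2.73719074]
-1 tgt [-1.33204868 -0.35647768  1.41111531  2.04040952  0.56862541  0.63829938
  2.81321022] [ 1.51360787 -0.15176687 -1.13069714  1.95378968 -0.38907445  0.72508093
 -2.6982058 ]
0.1
```

Run:
```python
from plan import *
q=ori(pyv,dn)
ctrl.move_gripper(.085,40)
s=ctrl.get_state();ctrl.movel(np.array(s["eef_pos"])+[0,0,.08],speed=.2)
ctrl.move_ptp(G+[0,0,.15],q)
print(ctrl.get_state()["time_s"],ctrl.get_state()["eef_pos"])
ctrl.movel(G+[0,0,.06],q,speed=.15)
cv2.imwrite("pics/s1.png",cv2.resize(ctrl.read_camera("scene")[80:280,260:480,::-1],None,fx=3,fy=3)[:600])
print(ctrl.get_state()["time_s"],ctrl.get_state()["ft_force"])
```

```text
3.95 [0.48636237 0.24552507 0.17191112]
4.75 [ 0.36751106 -0.02325496  1.05844205]
```

View pics/s1.png

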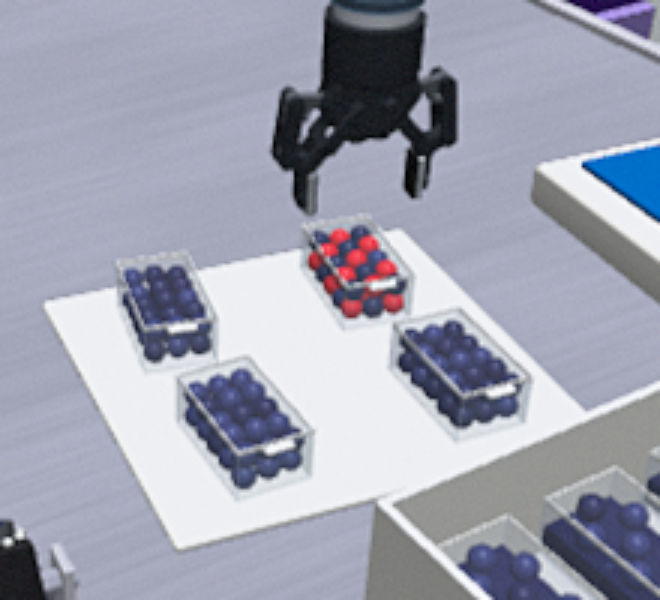

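The open fingers straddle the red punnet, with tips at about (305,210) and (415,195) in the crop. Next I'll descend, grip and lift.

Run:
```python
from plan import *
print(proj("scene",G+[0,0,.06]))
q=ori(pyv,dn)
ctrl.movel(G,q,speed=.08)
s=ctrl.get_state();print(s["eef_pos"],s["ft_force"])
ctrl.move_gripper(.05,40)
s=ctrl.get_state();print(s["finger_gap"],s["grasp_force"],s["ft_force"])
ctrl.movel(G+[0,0,.12],q,speed=.12)
s=ctrl.get_state();print(s["finger_gap"],s["grasp_force"],s["ft_force"],s["time_s"])
cv2.imwrite("pics/s2.png",cv2.resize(ctrl.read_camera("scene")[80:280,260:480,::-1],None,fx=3,fy=3)[:600])
```

```text
[[378.93871646 152.29521546]]
[0.48584426 0.24703287 0.02223716] [ 0.48479105  1.00200435 -0.10879917]
0.059221857114785635 44.72790241241455 [-0.77836716  0.29092342  3.7657863 ]
0.059546561175462774 44.294745326042175 [ 0.37528006  0.3400961  -2.01226145] 7.15
```

View pics/s2.png

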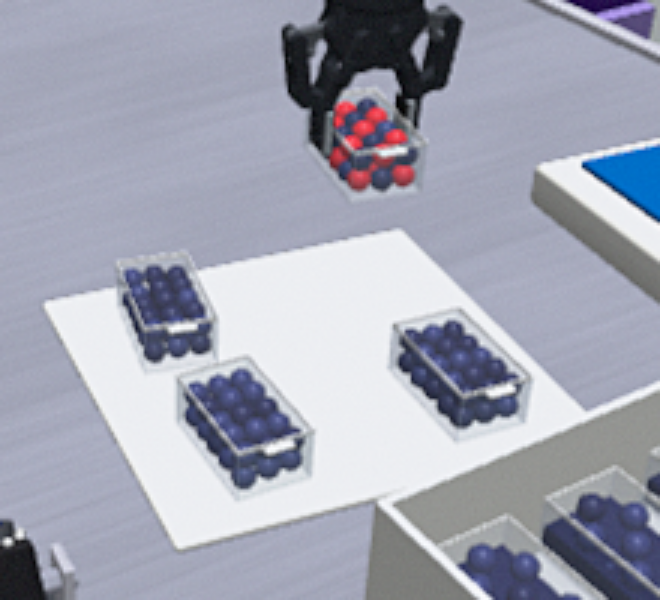

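The punnet is held and the others are undisturbed. Next I'll carry it to the camera.

Run:
```python
from plan import *
q=ori(pyv,dn);qt=ori(lx,-lz)
ctrl.movel(G+[0,0,.3],q,speed=.2)
ctrl.move_ptp(tgt+lz*(H+.08),qt)
ctrl.movel(tgt+lz*H,qt,speed=.08); ctrl.pause(.5)
s=ctrl.get_state();print(s["finger_gap"],s["grasp_force"],s["time_s"],s["eef_pos"],tgt+lz*H)
a=ctrl.read_camera("scene")[120:350,160:420,::-1];b=ctrl.read_camera("top")[60:290,290:500,::-1]
np.save("fin.npy",np.hstack([a,b]))
from run1 import corners
k=1.6
c=np.array([[x*.05,y*.03,h] for h in(0,.045) for x in(-1,1) for y in(-1,1)])
W=tgt+c[:,:1]*(-ly)+c[:,1:2]*lx+c[:,2:]*lz
out=[]
for n,im,o in(("scene",a,(160,120)),("top",b,(290,60))):
    im=cv2.resize(im,None,fx=2.5,fy=2.5,interpolation=2)[:,:395] if 0 else cv2.resize(im,None,fx=1.65,fy=1.65,interpolation=2)
    p=((proj(n,W)-np.array(o)+.5)*1.65).astype(int)
    im2=im.copy()
    for i,j in [(0,1),(1,3),(3,2),(2,0),(4,5),(5,7),(7,6),(6,4)]: cv2.line(im2,tuple(map(int,p[i])),tuple(map(int,p[j])),(0,255,0) if i>3 else (255,255,0),1)
    out.append(im2)
cv2.imwrite("pics/s3.png",np.hstack(out))
```

```text
0.0592651368046545 44.30048167705536 11.4667 [ 0.61921402 -0.17508005  0.29156114] [ 0.61924551 -0.17500361  0.29147463]
cam [0.7226, -0.1884, 0.1278, -0.1285, 1.0039, 0.0058, 0.0595, 0.7249, -0.1869] slope 57.519348230107305
[ 0.6  0.3 -1.   0.3  0.5 -0.1  0.4  0.4 -0.9 -0.2  1.2  0.4  2.1  0.5
  1.1 -1.9 -0.2 -0.5  0.5 -0.3  0.2 -0.9 -0.7 -0.5 -0.6 -0.7  2.2 -0.6
 -0.  -0.1]
y [ 1.28137508e-01  9.91756411e-01 -6.93889390e-18] z [-0.53258784  0.06881173  0.84357284]
pun [ 0.4866  0.2492 -0.2308] [-0.3 -1.5 -0.8  1.1  0.5  0.4  0.7 -0. ]
```

View pics/s3.png

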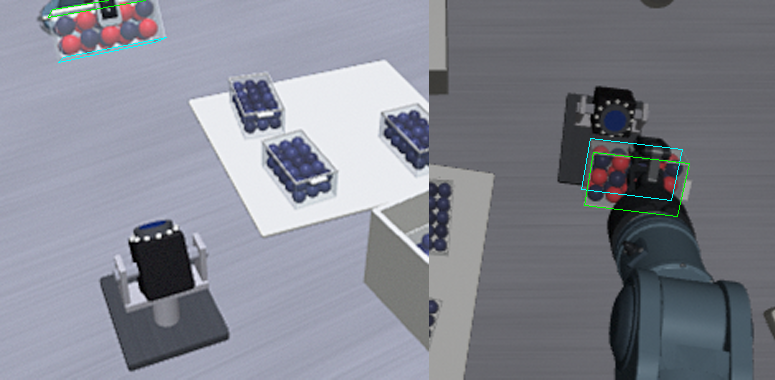

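The held punnet matches the predicted outline to a few mm. The lens slope matters most for centring, so I'll cross-check it with the lamp ring.

Run:
```python
from run1 import *
lam=[(618,91),(647,102),(664,125),(667,155),(656,183),(629,203),(598,206),(570,194),(552,171),(547,142),(560,114),(587,94)]
def lampres(p,rad,d,ph):
    l,x,y,z,g,L=head(p);r=[]
    for i,u in enumerate(lam):
        a=ph-i*np.pi/6
        r+=list(proj("top",l-z*d+rad*(x*np.cos(a)+y*np.sin(a)))[0]-T(*u))
    return np.array(r)
# lamps alone (yaw from base, lens position from fit allowed to shift in picture)
f=lambda v:lampres(np.r_[o.x[:3]+[v[0],v[1],0],o.x[3],v[2],o.x[5:]],v[3],.004,v[4])
m=least_squares(f,[0,0,1,.019,0]);print("lamps only slope",np.degrees(m.x[2]),m.x,np.abs(f(m.x)).max())
g=lambda v:np.r_[res(v[:9]),lampres(v[:9],v[9],v[10],v[11]),(v[10]-.004)/.005]
for ls in('linear','soft_l1'):
    m=least_squares(g,np.r_[o.x,.019,.004,0],loss=ls,f_scale=.7,x_scale=[.1,.1,.1,1,1,.01,.01,.1,.1,.01,.01,1]);
    c=np.sqrt(np.diag(np.linalg.inv(m.jac.T@m.jac)))
    print(ls,np.round(m.x,4),"slope",np.degrees(m.x[4]),np.degrees(c[4]))
    l2,x2,y2,z2,_,_=head(m.x);l1,x1,y1,z1,_,_=head(o.x);t=l1+.18*z1-l2
    print("present target in new lens frame",t@x2,t@y2,t@z2)
```

```text
cam [0.7226, -0.1884, 0.1278, -0.1285, 1.0039, 0.0058, 0.0595, 0.7249, -0.1869] slope 57.519348230107305
[ 0.6  0.3 -1.   0.3  0.5 -0.1  0.4  0.4 -0.9 -0.2  1.2  0.4  2.1  0.5
  1.1 -1.9 -0.2 -0.5  0.5 -0.3  0.2 -0.9 -0.7 -0.5 -0.6 -0.7  2.2 -0.6
 -0.  -0.1]
y [ 1.28137508e-01  9.91756411e-01 -6.93889390e-18] z [-0.53258784  0.06881173  0.84357284]
pun [ 0.4866  0.2492 -0.2308] [-0.3 -1.5 -0.8  1.1  0.5  0.4  0.7 -0. ]
lamps only slope 58.06375913268663 [0.00205479 0.00156991 1.01340377 0.02330677 0.00729538] 0.26562395534119787
linear [ 0.7227 -0.188   0.1268 -0.1343  0.9984  0.0056  0.059   0.7247 -0.1872
  0.0235  0.0103  0.0137] slope 57.2050719966223 1.992314375259744
present target in new lens frame 0.0014491417894959696 -0.0009723622048980352 0.1808934364277036
soft_l1 [ 0.7231 -0.1874  0.1277 -0.1313  1.007   0.0054  0.0596  0.725  -0.1868
  0.0234  0.009   0.0103] slope 57.69514638976254 2.185305541886357
present target in new lens frame -0.0007965136881585705 -0.0012373311341300358 0.1803105484818603
```

The lamp ring alone gives a slope of 58.1°, against 57.5° from the model fit, so the pose stands.

Run:
```python
from bench import ctrl
s=ctrl.get_state();print(s["time_s"],s["grasp_force"],s["finger_gap"],max(map(abs,s["joint_vel"])))
print(ctrl.sign_off())
```

```text
11.5667 44.30047810077667 0.059807549201591766 0.00198125443838616
the job is handed in; nothing more can be done
None
```

I handed the job in at 11.6 s with the red-berry punnet held still, underside facing the lens at an estimated 18 cm and centred to within a few mm; the sign-off gave no verdict.

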